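# Knock the stuck insert out of the bonding jig

### The job

A flanged steel insert is stuck in the underside of the aluminium block that has the round access hole in its top. Take the slim punch from its stand, push the insert out from behind through that hole so that it drops into the pan of the jig below, and leave the punch standing in the hole with its collar down on the block. Leave the stout punch where it stands.

Things in the scene. Friction and masses are not known exactly. Their poses are not given: they have to be found in the camera images.
- jig: Fixed red-brown jig, base 120 x 120 x 14 mm; on two cheeks (58 mm apart in y) an aluminium block 80 x 80 mm, underside 64, top 104 mm above bench. Access hole, 24 mm wide, in the block's top (14 mm thick), opens into a 34 mm pocket, open below, with the insert. Pan: base top under the block. Origin at bench height on the hole's axis, z up. A second jig has no hole in its block but a stub shaft.
- insert: Dark steel insert, 34 mm tall, 100 g: body 24 mm wide, flange 33 mm at its top. Origin at its middle, z along its axis to the flange. Stuck: its top, seen down the access hole, is 89.5 mm above the bench; its foot shows 8 mm below the block. Detents under the flange yield to a downward push of 10 to 20 N; after 5 to 8 mm of travel it slips free and drops into the pan. It cannot come out upwards.
- punch: Slim punch, 116 mm tall, 100 g. Origin at its tip, z up: steel shaft 12 mm wide to z = 50, collar 40 mm wide from 50 to 56, round aluminium grip 18 mm wide from 56 to 116 mm. Upright in a stand 50 x 50 x 60 mm, shaft in a loose hole, collar on top: tip starts 10 mm above the bench and must rise over 50 mm to leave. With collar down on the jig's block its tip is 54 mm above the bench.
- stout_punch: Stout punch, to be left alone: 86 mm tall, shaft 28 mm wide and 50 mm long (too thick for the hole), collar 44 mm wide, 6 mm thick, short thick grip 34 mm wide and 30 mm long. Origin at the tip of its shaft, z up. Stands upright in a stand of the same size beside that of the slim punch.

How it is judged:
By the outcome, as a careful person would: the job done as asked, in the order asked, and still so for the second after the job is handed in, with the robot touching nothing.
It also fails if it takes over 42 s, if anything falls off the work surface, if the arm or the gripper's body presses on something with over 40 N, if the wrist force passes 120 N, or if a joint passes its speed limit or range.

### The arm

A 7-joint arm with a two-finger parallel gripper is mounted at the origin on the work surface. World frame = base frame: x ahead of the robot, y to its left, z up, the work surface at z = 0. Lengths are in mm, angles in rad, forces in N, time in s.
With the tool pointing down it reaches from about 400 to 875 mm from the base axis. Payload 4.4 kg.
Tool frame: the origin (TCP) lies at the very end of the fingers, on their centre line; the grasp point (between the pads) lies 19 mm behind it; z points along the fingers, y is the direction in which the jaws open and shut (so a half turn about z gives the same grasp; the last joint's range is limited). The gripper opens to 85 mm and grips with 20 to 120 N. Pads are 22 mm wide; open, the fingers measure 114 mm over their backs; the gripper's body (76 mm by 85 mm) begins 54 mm behind the grasp point. The pads swing forward as they close: fully open they stand 13 mm farther back than shut.
Start: joints at [1.274, 0.628, 0.038, 1.517, -0.027, 0.996, -0.02], TCP at [148.719, -632.772, 231.313] pointing down, gripper open.
Joint ranges: [-3.06, 3.06], [-0.37, 2.12], [-1.25, 1.32], [0.18, 2.47], [-1.1, 4.24], [0.23, 1.98], [-2.94, 2.94]. Speed limits (rad/s): [2.57, 2.57, 3.14, 3.14, 3.14, 3.14, 3.14].

### API

Orientations are given as [roll, pitch, yaw] about the fixed x, y, z axes, in that order (R = Rz(yaw) Ry(pitch) Rx(roll)).
In Python, from cell import read_state, get_image, calibration, finish_job gives the robot as it stands. The module is installed in compiled form; this text tells all that it offers.
- The arm moves only by the tool apply_moves, never from a script. Its argument "increments" is a list of rows, each an object of numbers: "tx", "ty", "tz": the shift along the world's x, y, z in m; "rx", "ry", "rz": the turn, a rotation vector about the world's x, y, z in units of 5 degrees (1.0 is 5 degrees); "claw": the finger opening in m, from 0 to 0.0854. In form: [{"tx": .., "ty": .., "tz": .., "rx": .., "ry": .., "rz": .., "claw": ..}, ...]. A call has 1 to 12 rows; each row is the pose to reach, as a shift and turn from the pose commanded when the call began; what a row does not reach only later rows make up. A row lasts 1/10 s, in which the tool goes at most 50 mm and 8.59 degrees, less where a joint would pass 70% of its speed; a pose out of reach is approached as far as the arm can. A call with a gripper value outside its range is refused whole. The fingers move at their own pace and stop on an object; the grip force is fixed at half the most. Time passes only in rows, so rows that repeat a pose let the fingers close. It gives the time, the measured TCP pose, the force and the opening at its end, in the units of the state.
- read_state(): the state, without advancing time (a new reading comes with each control period).
- get_image(name): name is "side" or "top" or "wrist"; returns the picture (420x560x3 uint8, red, green, blue); there is no depth.
- calibration(name): a dict with "camera_matrix" (3x3 intrinsics, pixels), "distortion" ([k1, k2, p1, p2, k3] as OpenCV has them; the pictures are not rectified), "origin" and "attitude" of the camera in the world. Camera axes: x right, y up, looking along -z (the intrinsics and any distortion apply to the point x, -y, -z); pixel columns grow to the right and rows downward; lengths in mm; the calibration is good to about 2 mm. A picture is of the moment at which its call begins: read the wrist's pose just before it. calibration takes no time and is no camera call; for the wrist camera it gives the pose at the moment of the call.
- finish_job(): hands the job in, once; it reports no verdict.
The state is a dict: "clock": time; "qpos": joint angles; "qd": joint speeds; "tau": joint torques, N m; "eef_pos": TCP position; "tool_rot": TCP orientation; "force": force on the tool from outside, world axes, zero at the start; "torque": the same for the moment, N m; "width": finger opening in mm.
Only numpy, scipy, OpenCV 4.12 (cv2) and the standard library are available. Lean on these libraries where they do the work, as an engineer would, in place of code of your own. Each camera call takes 0.05 s, during which the arm holds its last target. There are 200 camera calls.

## Working session

There is one attempt and no reset: what is moved stays moved. The work goes in short steps, Python scripts to look and compute and a tool call to move; the robot and the scene stay as the last step left them, time stands still between calls to the robot, and variables do not carry over. Pictures are saved under pics/ and viewed, about 8 in all and at most 12, crops included, and the job is handed in when it is done.

Besides the shell and the picture viewer there is one more tool, called after "Call:" by a JSON object that holds its "name" and its "arguments". apply_moves: Moves the arm, as the interface text tells. Its arguments: {"type":"object","properties":{"increments":{"type":"array"}},"required":["increments"]}

```bash
mkdir -p pics
cat > h.py <<'E'
import numpy as np,cv2
from cell import *
def snap(n,f):
    c=calibration(n);im=get_image(n);cv2.imwrite(f'pics/{f}.png',im[:,:,::-1]);np.save(f'pics/{f}.npy',np.array([c],dtype=object),allow_pickle=True);return im,c
def load(f):
    return cv2.imread(f'pics/{f}.png')[:,:,::-1],np.load(f'pics/{f}.npy',allow_pickle=True)[0]
def rot(c):
    a=np.array(c['attitude'],float)
    if a.shape==(3,3):return a
    from scipy.spatial.transform import Rotation as R
    return R.from_euler('xyz',a).as_matrix()
def ray(c,uv):
    p=cv2.undistortPoints(np.array(uv,float).reshape(-1,1,2),np.array(c['camera_matrix'],float),np.array(c['distortion'],float)).reshape(-1,2)
    d=np.c_[p[:,0],-p[:,1],-np.ones(len(p))]@rot(c).T
    return np.array(c['origin'],float),d
def onz(c,uv,z):
    o,d=ray(c,uv);return o+d*((z-o[2])/d[:,2])[:,None]
def proj(c,P):
    q=(np.array(P,float).reshape(-1,3)-np.array(c['origin'],float))@rot(c)*[1,-1,-1]
    return cv2.projectPoints(q,np.zeros(3),np.zeros(3),np.array(c['camera_matrix'],float),np.array(c['distortion'],float))[0].reshape(-1,2)
E
python3 - <<'E'
from h import *
for n in("top","side"):
    im,c=snap(n,n+'0');print(n,c)
print(read_state())
E
```

```text
top {'camera_matrix': array([[434.8694399 ,   0.        , 277.98618423],
       [  0.        , 434.8694399 , 213.31693207],
       [  0.        ,   0.        ,   1.        ]]), 'distortion': array([0.04747362, 0.        , 0.        , 0.        , 0.        ]), 'origin': array([498.81351109,  -0.93138106, 894.9877684 ]), 'attitude': array([ 0.03207192, -0.00797853, -1.59292564])}
side {'camera_matrix': array([[385.78493112,   0.        , 274.85675283],
       [  0.        , 385.78493112, 206.80577267],
       [  0.        ,   0.        ,   1.        ]]), 'distortion': array([0.00156321, 0.        , 0.        , 0.        , 0.        ]), 'origin': array([ 467.47967364, -496.42991167,  550.26337717]), 'attitude': array([ 0.81473791, -0.00904468, -0.14384188])}
{'clock': 0.1, 'qpos': array([ 1.27422175,  0.62925613,  0.0384347 ,  1.51826843, -0.02696653,
        0.99629525, -0.02003218]), 'qd': array([ 8.81756529e-05, -3.72910244e-03, -9.12855931e-04, -2.20155089e-03,
        7.05176365e-04,  3.66684914e-05, -4.19036348e-04]), 'tau': array([ 3.67329092e-03, -5.64528036e+01,  1.23122480e+00, -1.93971616e+01,
        1.14266609e-02,  5.45034738e-03, -3.66548102e-05]), 'eef_pos': array([ 148.57359135, -632.21773236,  230.47911379]), 'tool_rot': array([-3.13988367e+00,  3.95687644e-05,  2.30768766e-01]), 'force': array([ 0.06125244,  0.35437853, -0.17065937]), 'torque': array([-0.01744356, -0.00199868,  0.01634868]), 'width': 85.16903665933148}
```

View pics/top0.png

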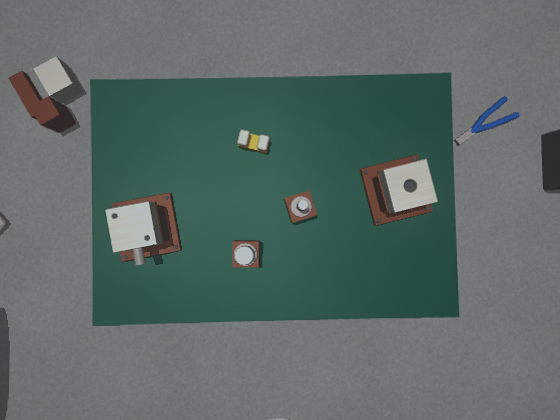

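View pics/side0.png

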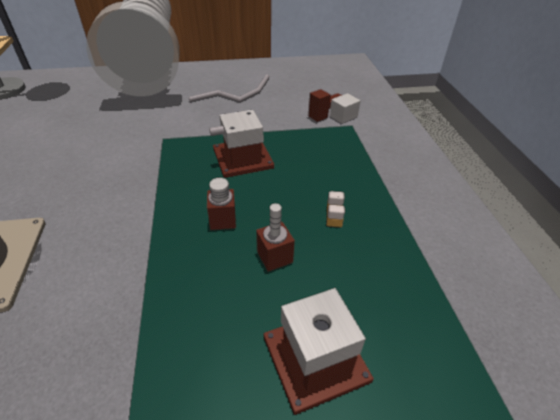

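Top view: slim punch at about (302,205), stout at (244,254), holed jig block with hole at (410,185). Side view: slim grip top at (275,208), hole at (322,322).

Run:
```python
from h import *
im,c=load('top0');im2,c2=load('side0')
g=cv2.cvtColor(im,cv2.COLOR_RGB2GRAY)
# hole: dark blob
def blob(g,box,thr,inv):
    x0,y0,x1,y1=box;m=(g[y0:y1,x0:x1]<thr) if inv else (g[y0:y1,x0:x1]>thr)
    n,l,s,ce=cv2.connectedComponentsWithStats(m.astype(np.uint8))
    for i in range(1,n):
        if s[i,4]>20:print(s[i],ce[i]+[x0,y0])
print('hole');blob(g,(398,172,424,200),130,True)
print('sq');m=((g[140:230,350:450]>150)*255).astype(np.uint8)
k=max(cv2.findContours(m,0,2)[0],key=cv2.contourArea);r=cv2.minAreaRect(k);print(r)
P=onz(c,cv2.boxPoints(r)+[350,140],104);print(P.round(1),P.mean(0),[np.linalg.norm(P[i]-P[i-1]) for i in range(4)])
print('holeT',onz(c,[410,185],104),'S',onz(c2,[322,322],104))
print('gripT',onz(c,[303,205],126),'S',onz(c2,[275,208],126))
big=np.hstack([cv2.resize(im[185:230,275:325],(400,360),interpolation=2),cv2.resize(im2[195:275,245:305],(300,400),interpolation=2)[:360]])
cv2.imwrite('pics/z.png',big[:,:,::-1])
```

```text
hole
[  6   7  13  14 144] [409.89583333 185.26388889]
sq
((60.15132522583008, 45.33009338378906), (43.711063385009766, 43.626922607421875), 75.3791275024414)
[[ 599.4 -202.   104. ]
 [ 617.7 -279.   104. ]
 [ 540.2 -296.5  104. ]
 [ 521.8 -219.7  104. ]] [ 569.77218649 -249.30145683  104.        ] [np.float64(79.58135226422895), np.float64(79.18229791488717), np.float64(79.47940277790588), np.float64(78.9424113191107)]
holeT [[ 570.33769062 -249.14034586  104.        ]] S [[ 568.35986856 -249.76202618  104.        ]]
gripT [[537.10722896 -52.22457678 126.        ]] S [[535.60251964 -54.47248513 126.        ]]
```

View pics/z.png

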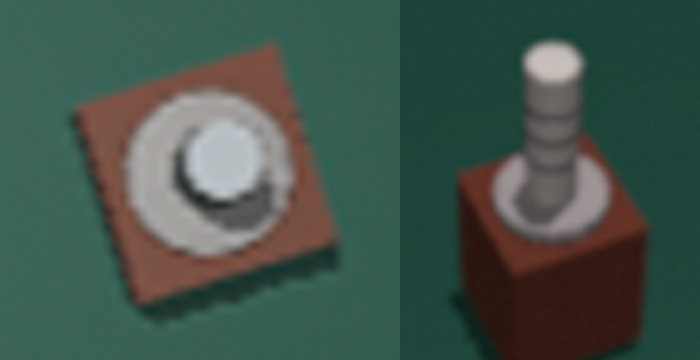

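Both views agree within about 2 mm: hole at (570,-249), slim punch at (536.5,-53). First I go above the hole for a close look, then on to the punch.

Call:
{"name": "apply_moves", "arguments": {"increments": [{"tx": 0.421,"ty": 0.384,"tz": 0.05},{"tx": 0.421,"ty": 0.384,"tz": 0.05},{"tx": 0.421,"ty": 0.384,"tz": 0.05},{"tx": 0.421,"ty": 0.384,"tz": 0.05},{"tx": 0.421,"ty": 0.384,"tz": 0.05},{"tx": 0.421,"ty": 0.384,"tz": 0.05},{"tx": 0.421,"ty": 0.384,"tz": 0.05},{"tx": 0.421,"ty": 0.384,"tz": 0.05},{"tx": 0.421,"ty": 0.384,"tz": 0.05},{"tx": 0.421,"ty": 0.384,"tz": 0.05},{"tx": 0.421,"ty": 0.384,"tz": 0.05},{"tx": 0.421,"ty": 0.384,"tz": 0.05}]}}

```text
$.increments[0]: bad value
```

Call:
{"name": "apply_moves", "arguments": {"increments": [{"tx": 0},{"tx": 0},{"tx": 0}]}}

```text
$.increments[0]: bad value
```

Run:
```python
from h import *
s=read_state();print(s['clock'],s['eef_pos'],s['tool_rot'],s['qpos'])
im,c=snap('wrist','w1');print(c['origin'],c['attitude'],proj(c,[570,-249,104]))
```

```text
0.1 [ 148.57359135 -632.21773236  230.47911379] [-3.13988367e+00  3.95687644e-05  2.30768766e-01] [ 1.27422175  0.62925613  0.0384347   1.51826843 -0.02696653  0.99629525
 -0.02003218]
[ 221.77542712 -614.29765154  374.55008074] [-0.30067877  0.00195186 -1.34057211] [[  42.43771411 -195.69032316]]
```

View pics/w1.png

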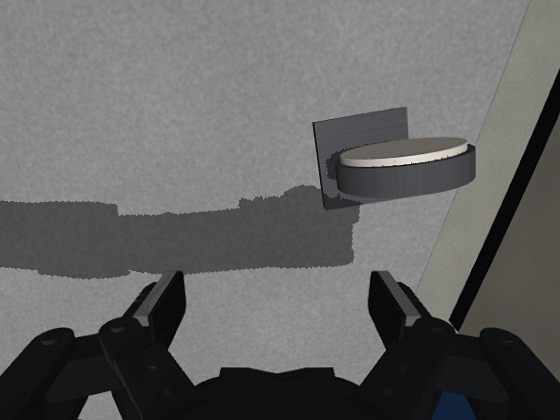

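The call was refused because rows need all keys. The wrist view shows only the bench and fingers, with no scene items yet.

Call:
{"name": "apply_moves", "arguments": {"increments": [{"tx": 0.421,"ty": 0.384,"tz": 0.05,"rx": 0,"ry": 0,"rz": 0,"claw": 0.085},{"tx": 0.421,"ty": 0.384,"tz": 0.05,"rx": 0,"ry": 0,"rz": 0,"claw": 0.085},{"tx": 0.421,"ty": 0.384,"tz": 0.05,"rx": 0,"ry": 0,"rz": 0,"claw": 0.085},{"tx": 0.421,"ty": 0.384,"tz": 0.05,"rx": 0,"ry": 0,"rz": 0,"claw": 0.085},{"tx": 0.421,"ty": 0.384,"tz": 0.05,"rx": 0,"ry": 0,"rz": 0,"claw": 0.085},{"tx": 0.421,"ty": 0.384,"tz": 0.05,"rx": 0,"ry": 0,"rz": 0,"claw": 0.085},{"tx": 0.421,"ty": 0.384,"tz": 0.05,"rx": 0,"ry": 0,"rz": 0,"claw": 0.085},{"tx": 0.421,"ty": 0.384,"tz": 0.05,"rx": 0,"ry": 0,"rz": 0,"claw": 0.085},{"tx": 0.421,"ty": 0.384,"tz": 0.05,"rx": 0,"ry": 0,"rz": 0,"claw": 0.085},{"tx": 0.421,"ty": 0.384,"tz": 0.05,"rx": 0,"ry": 0,"rz": 0,"claw": 0.085},{"tx": 0.421,"ty": 0.384,"tz": 0.05,"rx": 0,"ry": 0,"rz": 0,"claw": 0.085},{"tx": 0.421,"ty": 0.384,"tz": 0.05,"rx": 0,"ry": 0,"rz": 0,"claw": 0.085}]}}

```text
clock: 1.35
eef_pos: [573.7, -242.9, 281.3]
tool_rot: [-3.139, -0.003, 0.238]
force: [0.5, -0.6, -0.5]
width: 84.7
```

Call:
{"name": "apply_moves", "arguments": {"increments": [{"tx": 0,"ty": 0,"tz": 0,"rx": 0,"ry": 0,"rz": 0,"claw": 0.085},{"tx": 0,"ty": 0,"tz": 0,"rx": 0,"ry": 0,"rz": 0,"claw": 0.085},{"tx": 0,"ty": 0,"tz": 0,"rx": 0,"ry": 0,"rz": 0,"claw": 0.085},{"tx": 0,"ty": 0,"tz": 0,"rx": 0,"ry": 0,"rz": 0,"claw": 0.085}]}}

```text
clock: 1.75
eef_pos: [568.4, -250.5, 281.3]
tool_rot: [3.141, 0.001, 0.228]
force: [-0.1, -0.0, -0.3]
width: 85.0
```

Run:
```python
from h import *
s=read_state();print(s['clock'],s['eef_pos'],s['tool_rot'],s['qpos'])
im,c=snap('wrist','w2');print(c['origin'],c['attitude'],proj(c,[570,-249,104]))
```

```text
1.75 [ 568.4446398  -250.45325266  281.26310045] [3.14118400e+00 8.91811786e-04 2.27916629e-01] [ 0.36418115  0.53792149  0.0084152   1.53901558 -0.00396745  1.06518038
 -0.96954795]
[ 641.73020644 -232.44319456  425.24684648] [-3.01587688e-01 -1.78858100e-04 -1.34344318e+00] [[276.45635333 190.95657467]]
```

View pics/w2.png

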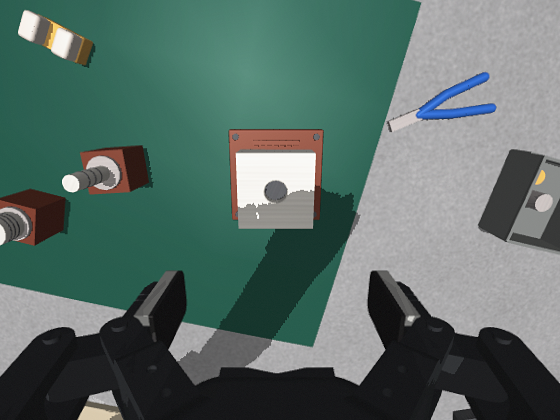

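The hole is at (275.5,191), predicted (276.5,191), so (570,-249) is confirmed. Now above the punch.

Call:
{"name": "apply_moves", "arguments": {"increments": [{"tx": -0.033,"ty": 0.196,"tz": -0.06,"rx": 0,"ry": 0,"rz": 0,"claw": 0.085},{"tx": -0.033,"ty": 0.196,"tz": -0.06,"rx": 0,"ry": 0,"rz": 0,"claw": 0.085},{"tx": -0.033,"ty": 0.196,"tz": -0.06,"rx": 0,"ry": 0,"rz": 0,"claw": 0.085},{"tx": -0.033,"ty": 0.196,"tz": -0.06,"rx": 0,"ry": 0,"rz": 0,"claw": 0.085},{"tx": -0.033,"ty": 0.196,"tz": -0.06,"rx": 0,"ry": 0,"rz": 0,"claw": 0.085},{"tx": -0.033,"ty": 0.196,"tz": -0.06,"rx": 0,"ry": 0,"rz": 0,"claw": 0.085},{"tx": -0.033,"ty": 0.196,"tz": -0.06,"rx": 0,"ry": 0,"rz": 0,"claw": 0.085},{"tx": -0.033,"ty": 0.196,"tz": -0.06,"rx": 0,"ry": 0,"rz": 0,"claw": 0.085},{"tx": -0.033,"ty": 0.196,"tz": -0.06,"rx": 0,"ry": 0,"rz": 0,"claw": 0.085}]}}

```text
clock: 2.7
eef_pos: [537.1, -54.7, 221.7]
tool_rot: [3.141, -0.001, 0.228]
force: [0.6, -0.9, 1.1]
width: 85.1
```

Run:
```python
from h import *
i,c=load('w2');g=cv2.cvtColor(i,cv2.COLOR_RGB2GRAY)[176:206,260:292]
n,l,s,ce=cv2.connectedComponentsWithStats((g<125).astype(np.uint8));j=1+np.argmax(s[1:,4]);print(s[j],onz(c,ce[j]+[260,176],104))
s=read_state();print(s['clock'],s['eef_pos'],s['tool_rot'],s['qpos'])
im,c=snap('wrist','w3');print(proj(c,[[536.5,-53,126],[536.5,-53,66]]))
```

```text
[  4   5  23  22 393] [[ 569.26472001 -248.08216793  104.        ]]
2.7 [537.06666702 -54.71961636 221.65979123] [ 3.14067663e+00 -7.22290669e-04  2.27779485e-01] [ 0.0559353   0.48143108 -0.009978    1.83811405  0.00724921  0.82113724
 -1.30086067]
[[275.46949461 216.62593055]
 [275.62868514 198.19720966]]
```

View pics/w3.png

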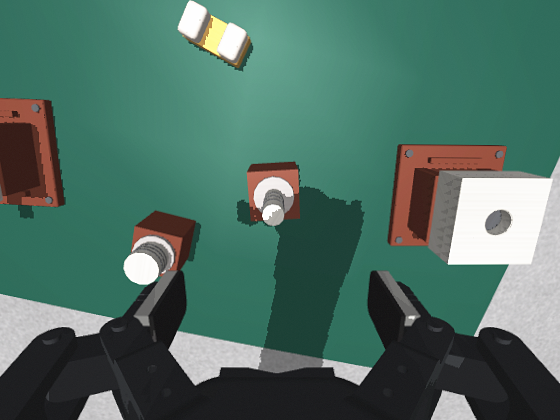

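Slim grip top is at about (272,214), collar centre about (274,193), and the stout punch is well to the left. I'll turn this into a position.

Run:
```python
from h import *
i,c=load('w3');x0,y0,x1,y1=250,195,295,235
g=cv2.cvtColor(i,cv2.COLOR_RGB2GRAY)[y0:y1,x0:x1]
n,l,s,ce=cv2.connectedComponentsWithStats((g>215).astype(np.uint8))
for j in range(1,n):
  if s[j,4]>20:print(s[j],ce[j]+[x0,y0])
print(onz(c,[[272.5,214.5]],126),onz(c,[[272,194]],66),onz(c,[[274,195]],66),onz(c,[497.5,222],104))
```

```text
[  4   0  11  14 107] [258.60747664 200.10280374]
[ 12  10  19  15 155] [269.27741935 210.94193548]
[[537.69343246 -50.30712218 126.        ]] [[539.80414256 -48.61655071  66.        ]] [[539.26803595 -50.73515989  66.        ]] [[ 569.29434576 -248.18391897  104.        ]]
```

Call:
{"name": "apply_moves", "arguments": {"increments": [{"tx": 0.001,"ty": 0.002,"tz": -0.02,"rx": 0,"ry": 0,"rz": 0,"claw": 0.085},{"tx": 0.001,"ty": 0.002,"tz": -0.04,"rx": 0,"ry": 0,"rz": 0,"claw": 0.085},{"tx": 0.001,"ty": 0.002,"tz": -0.06,"rx": 0,"ry": 0,"rz": 0,"claw": 0.085},{"tx": 0.001,"ty": 0.002,"tz": -0.08,"rx": 0,"ry": 0,"rz": 0,"claw": 0.085},{"tx": 0.001,"ty": 0.002,"tz": -0.1,"rx": 0,"ry": 0,"rz": 0,"claw": 0.085},{"tx": 0.001,"ty": 0.002,"tz": -0.12,"rx": 0,"ry": 0,"rz": 0,"claw": 0.085},{"tx": 0.001,"ty": 0.002,"tz": -0.135,"rx": 0,"ry": 0,"rz": 0,"claw": 0.085},{"tx": 0.001,"ty": 0.002,"tz": -0.142,"rx": 0,"ry": 0,"rz": 0,"claw": 0.085},{"tx": 0.001,"ty": 0.002,"tz": -0.142,"rx": 0,"ry": 0,"rz": 0,"claw": 0.085},{"tx": 0.001,"ty": 0.002,"tz": -0.142,"rx": 0,"ry": 0,"rz": 0,"claw": 0.085}]}}

```text
clock: 3.75
eef_pos: [538.2, -51.1, 79.8]
tool_rot: [3.141, -0.001, 0.23]
force: [0.2, 0.6, -0.6]
width: 85.1
```

Run:
```python
from h import *
s=read_state();print(s['clock'],s['eef_pos'],s['tool_rot'])
im,c=snap('wrist','w4');print(proj(c,[[537.5,-51.5,126],[537.5,-51.5,66]]), proj(c,s['eef_pos']))
```

```text
3.75 [538.20544685 -51.12051296  79.79775367] [ 3.14126228e+00 -8.72004369e-04  2.30235252e-01]
[[279.93142712 333.50278211]
 [278.81208877 262.42583201]] [[278.59125233 272.95547947]]
```

View pics/w4.png

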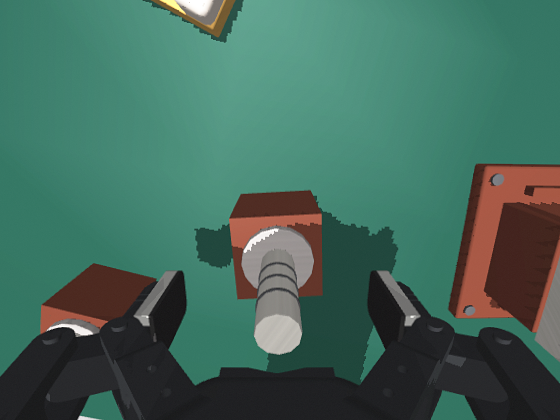

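Grip top is at (277.5,333) and collar at (278,262), centred between the pads. Close.

Call:
{"name": "apply_moves", "arguments": {"increments": [{"tx": 0,"ty": 0,"tz": 0,"rx": 0,"ry": 0,"rz": 0,"claw": 0.01},{"tx": 0,"ty": 0,"tz": 0,"rx": 0,"ry": 0,"rz": 0,"claw": 0.01},{"tx": 0,"ty": 0,"tz": 0,"rx": 0,"ry": 0,"rz": 0,"claw": 0.01},{"tx": 0,"ty": 0,"tz": 0,"rx": 0,"ry": 0,"rz": 0,"claw": 0.01},{"tx": 0,"ty": 0,"tz": 0,"rx": 0,"ry": 0,"rz": 0,"claw": 0.01},{"tx": 0,"ty": 0,"tz": 0,"rx": 0,"ry": 0,"rz": 0,"claw": 0.01},{"tx": 0,"ty": 0,"tz": 0,"rx": 0,"ry": 0,"rz": 0,"claw": 0.01},{"tx": 0,"ty": 0,"tz": 0,"rx": 0,"ry": 0,"rz": 0,"claw": 0.01}]}}

```text
clock: 4.6
eef_pos: [537.8, -50.8, 79.5]
tool_rot: [3.141, -0.0, 0.231]
force: [-0.8, -0.2, 4.5]
width: 16.7
```

Call:
{"name": "apply_moves", "arguments": {"increments": [{"tx": 0,"ty": 0,"tz": 0.01,"rx": 0,"ry": 0,"rz": 0,"claw": 0.01},{"tx": 0,"ty": 0,"tz": 0.025,"rx": 0,"ry": 0,"rz": 0,"claw": 0.01},{"tx": 0,"ty": 0,"tz": 0.04,"rx": 0,"ry": 0,"rz": 0,"claw": 0.01},{"tx": 0,"ty": 0,"tz": 0.055,"rx": 0,"ry": 0,"rz": 0,"claw": 0.01},{"tx": 0,"ty": 0,"tz": 0.07,"rx": 0,"ry": 0,"rz": 0,"claw": 0.01},{"tx": 0,"ty": 0,"tz": 0.085,"rx": 0,"ry": 0,"rz": 0,"claw": 0.01},{"tx": 0,"ty": 0,"tz": 0.1,"rx": 0,"ry": 0,"rz": 0,"claw": 0.01},{"tx": 0,"ty": 0,"tz": 0.115,"rx": 0,"ry": 0,"rz": 0,"claw": 0.01},{"tx": 0,"ty": 0,"tz": 0.13,"rx": 0,"ry": 0,"rz": 0,"claw": 0.01},{"tx": 0,"ty": 0,"tz": 0.135,"rx": 0,"ry": 0,"rz": 0,"claw": 0.01},{"tx": 0,"ty": 0,"tz": 0.135,"rx": 0,"ry": 0,"rz": 0,"claw": 0.01}]}}

```text
clock: 5.7
eef_pos: [538.0, -50.7, 215.0]
tool_rot: [3.141, -0.001, 0.231]
force: [-0.4, -0.2, -0.9]
width: 16.7
```

Call:
{"name": "apply_moves", "arguments": {"increments": [{"tx": 0.003,"ty": -0.02,"tz": 0,"rx": 0,"ry": 0,"rz": 0,"claw": 0.01},{"tx": 0.007,"ty": -0.045,"tz": 0,"rx": 0,"ry": 0,"rz": 0,"claw": 0.01},{"tx": 0.012,"ty": -0.073,"tz": 0,"rx": 0,"ry": 0,"rz": 0,"claw": 0.01},{"tx": 0.016,"ty": -0.1,"tz": 0,"rx": 0,"ry": 0,"rz": 0,"claw": 0.01},{"tx": 0.02,"ty": -0.127,"tz": 0,"rx": 0,"ry": 0,"rz": 0,"claw": 0.01},{"tx": 0.025,"ty": -0.153,"tz": 0,"rx": 0,"ry": 0,"rz": 0,"claw": 0.01},{"tx": 0.029,"ty": -0.178,"tz": 0,"rx": 0,"ry": 0,"rz": 0,"claw": 0.01},{"tx": 0.031,"ty": -0.192,"tz": 0,"rx": 0,"ry": 0,"rz": 0,"claw": 0.01},{"tx": 0.032,"ty": -0.198,"tz": 0,"rx": 0,"ry": 0,"rz": 0,"claw": 0.01},{"tx": 0.032,"ty": -0.198,"tz": -0.01,"rx": 0,"ry": 0,"rz": 0,"claw": 0.01},{"tx": 0.032,"ty": -0.198,"tz": -0.02,"rx": 0,"ry": 0,"rz": 0,"claw": 0.01},{"tx": 0.032,"ty": -0.198,"tz": -0.02,"rx": 0,"ry": 0,"rz": 0,"claw": 0.01}]}}

```text
clock: 6.9
eef_pos: [568.4, -246.4, 192.1]
tool_rot: [-3.138, 0.003, 0.233]
force: [0.4, 0.1, -0.7]
width: 16.7
```

Run:
```python
from h import *
s=read_state();print(s['clock'],s['eef_pos'],s['tool_rot'],s['force'],s['width'])
p=s['eef_pos'];t=p-[0,0,69.5]
im,c=snap('wrist','w5');im2,c2=snap('side','s5')
print('tip w',proj(c,t),'hole w',proj(c,[569.5,-248.5,104]),'tip s',proj(c2,t),'hole s',proj(c2,[569.5,-248.5,104]))
u,v=proj(c2,t)[0].astype(int)
a=im[140:400,180:380];b=im2[v-80:v+60,u-60:u+60]
cv2.imwrite('pics/z5.png',np.hstack([cv2.resize(a,(400,520)),cv2.resize(b,(400,467),interpolation=2)[:467].copy() if 0 else cv2.copyMakeBorder(cv2.resize(b,(400,467),interpolation=2),0,53,0,0,0)])[:,:,::-1]);print('side crop origin',u-60,v-80)
```

```text
6.9 [ 568.4352784  -246.36721561  192.05544708] [-3.13810938  0.00331893  0.23295745] [ 0.35644756  0.08908181 -0.70660864] 16.737624284716638
tip w [[278.3558354  227.01112576]] hole w [[281.32409642 218.28536488]] tip s [[322.80490074 311.84527464]] hole s [[322.63906484 321.01024718]]
side crop origin 262 231
```

View pics/z5.png

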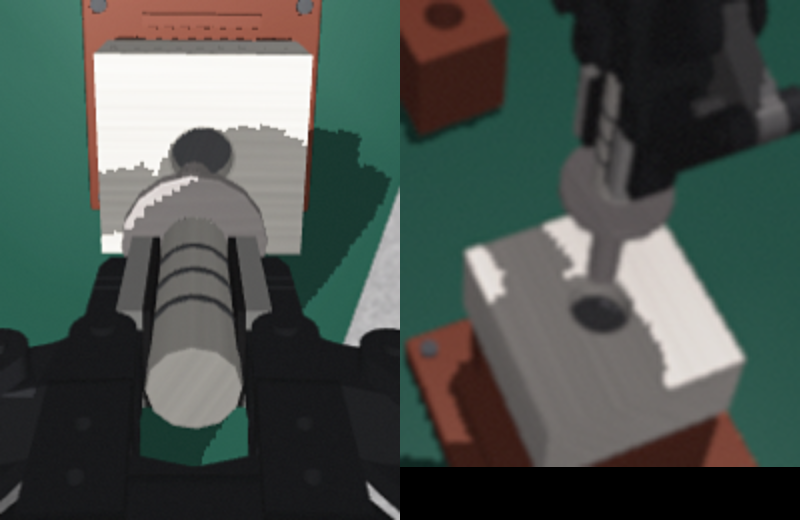

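The wrist view shows the hole at (280.5,216.5), as predicted, with the punch centred in the jaws and upright. The side view has the tip over the hole within about 1 px of prediction. Lower into the hole.

Call:
{"name": "apply_moves", "arguments": {"increments": [{"tx": 0,"ty": 0,"tz": 0,"rx": 0,"ry": 0,"rz": 0,"claw": 0.01},{"tx": 0,"ty": 0,"tz": 0,"rx": 0,"ry": 0,"rz": 0,"claw": 0.01},{"tx": 0,"ty": 0,"tz": -0.005,"rx": 0,"ry": 0,"rz": 0,"claw": 0.01},{"tx": 0,"ty": 0,"tz": -0.01,"rx": 0,"ry": 0,"rz": 0,"claw": 0.01},{"tx": 0,"ty": 0,"tz": -0.014,"rx": 0,"ry": 0,"rz": 0,"claw": 0.01},{"tx": 0,"ty": 0,"tz": -0.018,"rx": 0,"ry": 0,"rz": 0,"claw": 0.01},{"tx": 0,"ty": 0,"tz": -0.021,"rx": 0,"ry": 0,"rz": 0,"claw": 0.01},{"tx": 0,"ty": 0,"tz": -0.024,"rx": 0,"ry": 0,"rz": 0,"claw": 0.01},{"tx": 0,"ty": 0,"tz": -0.026,"rx": 0,"ry": 0,"rz": 0,"claw": 0.01},{"tx": 0,"ty": 0,"tz": -0.028,"rx": 0,"ry": 0,"rz": 0,"claw": 0.01},{"tx": 0,"ty": 0,"tz": -0.028,"rx": 0,"ry": 0,"rz": 0,"claw": 0.01}]}}

```text
clock: 8.1
eef_pos: [569.6, -248.7, 166.1]
tool_rot: [-3.141, 0.0, 0.231]
force: [-0.0, 0.4, -0.2]
width: 17.0
```

Run:
```python
from h import *
s=read_state();print(s['clock'],s['eef_pos'],s['tool_rot'],s['force'],s['width'])
t=s['eef_pos']-[0,0,69.5]
im,c=snap('wrist','w6');im2,c2=snap('side','s6')
print('hole w',proj(c,[569.5,-248.5,104]),proj(c,t+[0,0,50]),proj(c,t+[0,0,116]),'hole s',proj(c2,[569.5,-248.5,104]),proj(c2,t))
u,v=322,323
a=im[140:400,180:380];b=im2[v-80:v+60,u-60:u+60]
cv2.imwrite('pics/z6.png',np.hstack([cv2.resize(a,(400,520)),cv2.copyMakeBorder(cv2.resize(b,(400,467),interpolation=2),0,53,0,0,0)])[:,:,::-1])
```

```text
8.1 [ 569.59346723 -248.70333998  166.05735328] [-3.14135338e+00  2.92930858e-04  2.30796086e-01] [-0.03240107  0.36900298 -0.17329025] 16.961829893518118
hole w [[277.73084176 230.8785728 ]] [[278.35228907 256.69887614]] [[279.24064475 332.35764731]] hole s [[322.63906484 321.01024718]] [[322.20696884 324.15012709]]
```

View pics/z6.png

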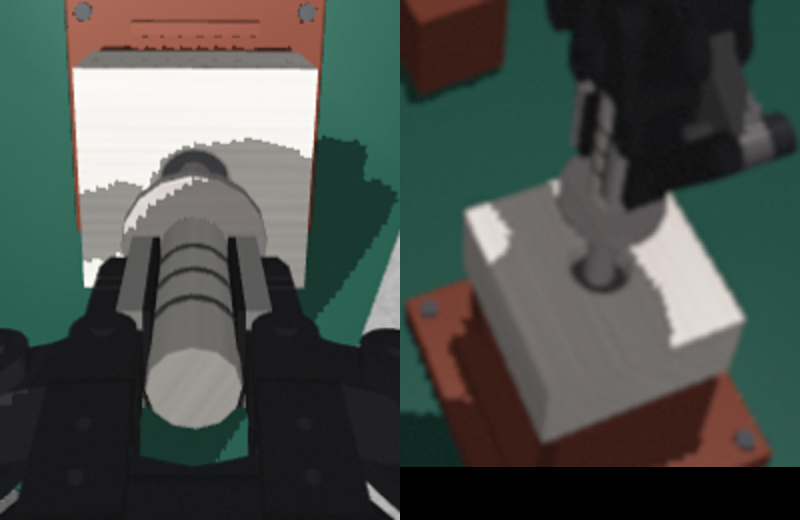

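The tip is inside the hole and centred, with no side force. Push gently now, watching the force.

Call:
{"name": "apply_moves", "arguments": {"increments": [{"tx": 0,"ty": 0,"tz": -0.003,"rx": 0,"ry": 0,"rz": 0,"claw": 0.01},{"tx": 0,"ty": 0,"tz": -0.005,"rx": 0,"ry": 0,"rz": 0,"claw": 0.01},{"tx": 0,"ty": 0,"tz": -0.007,"rx": 0,"ry": 0,"rz": 0,"claw": 0.01},{"tx": 0,"ty": 0,"tz": -0.008,"rx": 0,"ry": 0,"rz": 0,"claw": 0.01},{"tx": 0,"ty": 0,"tz": -0.009,"rx": 0,"ry": 0,"rz": 0,"claw": 0.01},{"tx": 0,"ty": 0,"tz": -0.01,"rx": 0,"ry": 0,"rz": 0,"claw": 0.01}]}}

```text
clock: 8.8
eef_pos: [570.2, -248.8, 157.9]
tool_rot: [3.141, -0.001, 0.231]
force: [-3.0, 0.9, 14.3]
width: 16.5
```

Call:
{"name": "apply_moves", "arguments": {"increments": [{"tx": 0,"ty": 0,"tz": -0.001,"rx": 0,"ry": 0,"rz": 0,"claw": 0.01},{"tx": 0,"ty": 0,"tz": -0.002,"rx": 0,"ry": 0,"rz": 0,"claw": 0.01},{"tx": 0,"ty": 0,"tz": -0.003,"rx": 0,"ry": 0,"rz": 0,"claw": 0.01}]}}

```text
clock: 9.1
eef_pos: [570.8, -249.0, 157.1]
tool_rot: [3.14, -0.003, 0.231]
force: [-6.1, 3.4, 24.6]
width: 16.6
```

Call:
{"name": "apply_moves", "arguments": {"increments": [{"tx": 0,"ty": 0,"tz": -0.001,"rx": 0,"ry": 0,"rz": 0,"claw": 0.01},{"tx": 0,"ty": 0,"tz": -0.002,"rx": 0,"ry": 0,"rz": 0,"claw": 0.01}]}}

```text
clock: 9.3
eef_pos: [571.2, -249.3, 153.2]
tool_rot: [3.139, -0.004, 0.231]
force: [1.0, -0.2, 5.7]
width: 16.5
```

Run:
```python
from h import *
s=read_state();print(s['clock'],s['eef_pos'],s['tool_rot'],s['force'],s['torque'],s['width'])
im2,c2=snap('side','s7');im,c=snap('wrist','w7')
u,v=322,323
a=im[140:400,180:380];b=im2[v-80:v+60,u-60:u+60]
cv2.imwrite('pics/z7.png',np.hstack([cv2.resize(a,(400,520)),cv2.copyMakeBorder(cv2.resize(b,(400,467),interpolation=2),0,53,0,0,0)])[:,:,::-1])
```

```text
9.3 [ 571.21643002 -249.34751729  153.22761194] [ 3.13913142 -0.00358004  0.23079215] [ 1.0143476  -0.20776386  5.67483422] [-0.12307262 -0.15638062  0.01535986] 16.527321953657893
```

View pics/z7.png

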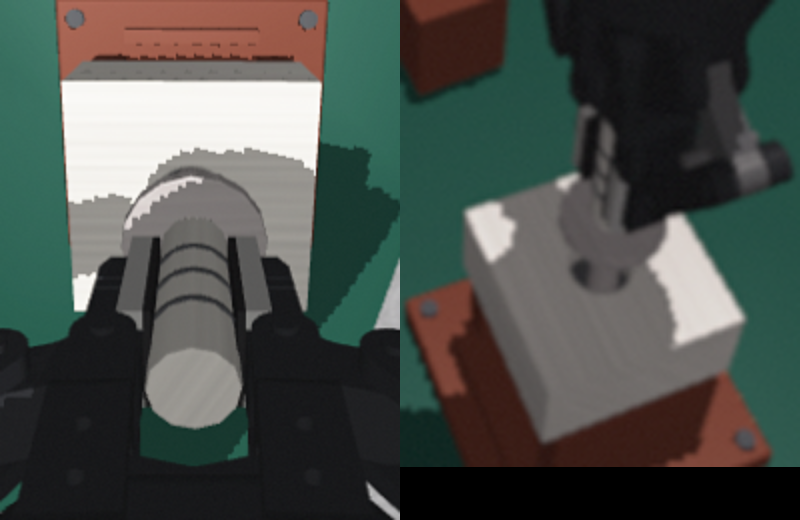

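Force rose to 25 N and fell to 6 N as the tool advanced, so the detents yielded. The punch has not moved in the jaws. Continue down.

Call:
{"name": "apply_moves", "arguments": {"increments": [{"tx": 0,"ty": 0,"tz": -0.002,"rx": 0,"ry": 0,"rz": 0,"claw": 0.01},{"tx": 0,"ty": 0,"tz": -0.004,"rx": 0,"ry": 0,"rz": 0,"claw": 0.01},{"tx": 0,"ty": 0,"tz": -0.006,"rx": 0,"ry": 0,"rz": 0,"claw": 0.01},{"tx": 0,"ty": 0,"tz": -0.008,"rx": 0,"ry": 0,"rz": 0,"claw": 0.01},{"tx": 0,"ty": 0,"tz": -0.01,"rx": 0,"ry": 0,"rz": 0,"claw": 0.01}]}}

```text
clock: 9.9
eef_pos: [569.1, -248.4, 140.5]
tool_rot: [-3.141, 0.001, 0.231]
force: [-0.4, 0.3, -1.6]
width: 16.4
```

Call:
{"name": "apply_moves", "arguments": {"increments": [{"tx": 0,"ty": 0,"tz": -0.002,"rx": 0,"ry": 0,"rz": 0,"claw": 0.01},{"tx": 0,"ty": 0,"tz": -0.004,"rx": 0,"ry": 0,"rz": 0,"claw": 0.01},{"tx": 0,"ty": 0,"tz": -0.006,"rx": 0,"ry": 0,"rz": 0,"claw": 0.01},{"tx": 0,"ty": 0,"tz": -0.008,"rx": 0,"ry": 0,"rz": 0,"claw": 0.01},{"tx": 0,"ty": 0,"tz": -0.01,"rx": 0,"ry": 0,"rz": 0,"claw": 0.01}]}}

```text
clock: 10.4
eef_pos: [569.7, -248.7, 131.1]
tool_rot: [3.142, -0.0, 0.231]
force: [0.1, 0.1, -0.9]
width: 16.7
```

Call:
{"name": "apply_moves", "arguments": {"increments": [{"tx": 0,"ty": 0,"tz": -0.002,"rx": 0,"ry": 0,"rz": 0,"claw": 0.01},{"tx": 0,"ty": 0,"tz": -0.004,"rx": 0,"ry": 0,"rz": 0,"claw": 0.01},{"tx": 0,"ty": 0,"tz": -0.0055,"rx": 0,"ry": 0,"rz": 0,"claw": 0.01},{"tx": 0,"ty": 0,"tz": -0.0065,"rx": 0,"ry": 0,"rz": 0,"claw": 0.01},{"tx": 0,"ty": 0,"tz": -0.0075,"rx": 0,"ry": 0,"rz": 0,"claw": 0.01},{"tx": 0,"ty": 0,"tz": -0.0075,"rx": 0,"ry": 0,"rz": 0,"claw": 0.01}]}}

```text
clock: 11.0
eef_pos: [569.7, -248.7, 123.7]
tool_rot: [-3.142, 0.0, 0.231]
force: [-1.0, -0.3, -0.6]
width: 16.5
```

Call:
{"name": "apply_moves", "arguments": {"increments": [{"tx": 0,"ty": 0,"tz": -0.0005,"rx": 0,"ry": 0,"rz": 0,"claw": 0.01},{"tx": 0,"ty": 0,"tz": -0.001,"rx": 0,"ry": 0,"rz": 0,"claw": 0.01},{"tx": 0,"ty": 0,"tz": -0.001,"rx": 0,"ry": 0,"rz": 0,"claw": 0.01}]}}

```text
clock: 11.3
eef_pos: [569.8, -248.8, 123.5]
tool_rot: [3.141, -0.0, 0.231]
force: [-0.6, 1.0, 5.3]
width: 16.1
```

Run:
```python
from h import *
im2,c2=snap('side','s8');im,c=snap('wrist','w8')
u,v=322,333
a=im[140:400,180:380];b=im2[v-80:v+60,u-60:u+60]
cv2.imwrite('pics/z8.png',np.hstack([cv2.resize(a,(400,520)),cv2.copyMakeBorder(cv2.resize(b,(400,467),interpolation=2),0,53,0,0,0)])[:,:,::-1])
```

```text
(no output)
```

View pics/z8.png

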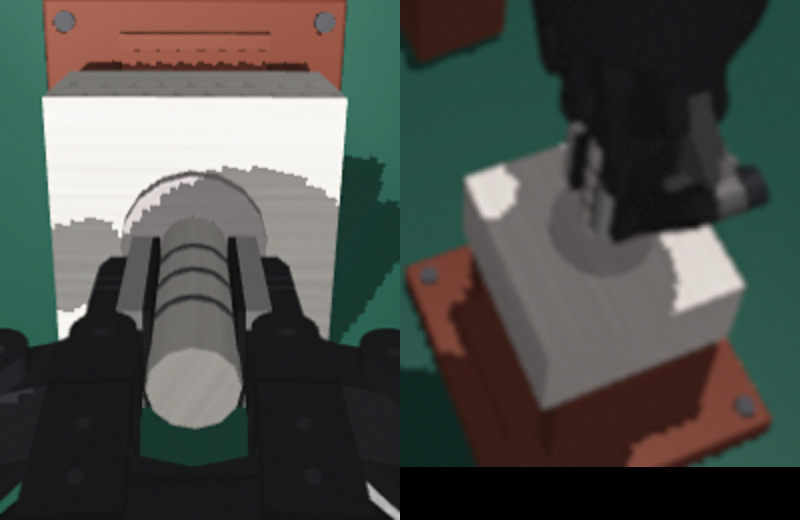

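Collar is down on the block, with force +5 N at TCP 123.5, as predicted. Release, opening slowly and then rising.

Call:
{"name": "apply_moves", "arguments": {"increments": [{"tx": 0,"ty": 0,"tz": 0,"rx": 0,"ry": 0,"rz": 0,"claw": 0.03},{"tx": 0,"ty": 0,"tz": 0,"rx": 0,"ry": 0,"rz": 0,"claw": 0.045},{"tx": 0,"ty": 0,"tz": 0,"rx": 0,"ry": 0,"rz": 0,"claw": 0.06},{"tx": 0,"ty": 0,"tz": 0,"rx": 0,"ry": 0,"rz": 0,"claw": 0.06},{"tx": 0,"ty": 0,"tz": 0,"rx": 0,"ry": 0,"rz": 0,"claw": 0.06},{"tx": 0,"ty": 0,"tz": 0.01,"rx": 0,"ry": 0,"rz": 0,"claw": 0.06},{"tx": 0,"ty": 0,"tz": 0.025,"rx": 0,"ry": 0,"rz": 0,"claw": 0.06},{"tx": 0,"ty": 0,"tz": 0.045,"rx": 0,"ry": 0,"rz": 0,"claw": 0.06},{"tx": 0,"ty": 0,"tz": 0.07,"rx": 0,"ry": 0,"rz": 0,"claw": 0.06},{"tx": 0,"ty": 0,"tz": 0.1,"rx": 0,"ry": 0,"rz": 0,"claw": 0.06},{"tx": 0,"ty": 0,"tz": 0.13,"rx": 0,"ry": 0,"rz": 0,"claw": 0.06},{"tx": 0,"ty": 0,"tz": 0.15,"rx": 0,"ry": 0,"rz": 0,"claw": 0.06}]}}

```text
clock: 12.6
eef_pos: [570.5, -249.1, 276.1]
tool_rot: [3.139, -0.003, 0.231]
force: [0.2, 0.2, 0.5]
width: 60.1
```

Call:
{"name": "apply_moves", "arguments": {"increments": [{"tx": -0.03,"ty": 0.03,"tz": 0.02,"rx": 0,"ry": 0,"rz": 0,"claw": 0.06},{"tx": -0.08,"ty": 0.07,"tz": 0.05,"rx": 0,"ry": 0,"rz": 0,"claw": 0.06},{"tx": -0.12,"ty": 0.1,"tz": 0.05,"rx": 0,"ry": 0,"rz": 0,"claw": 0.06},{"tx": -0.12,"ty": 0.1,"tz": 0.05,"rx": 0,"ry": 0,"rz": 0,"claw": 0.06},{"tx": -0.12,"ty": 0.1,"tz": 0.05,"rx": 0,"ry": 0,"rz": 0,"claw": 0.06},{"tx": -0.12,"ty": 0.1,"tz": 0.05,"rx": 0,"ry": 0,"rz": 0,"claw": 0.06}]}}

```text
clock: 13.2
eef_pos: [450.4, -149.1, 323.8]
tool_rot: [3.14, -0.002, 0.231]
force: [-0.1, -1.0, -0.7]
width: 60.2
```

Run:
```python
from h import *
im2,c2=snap('side','s9');im,c=snap('wrist','w9')
b=im2[240:400,242:402]
cv2.imwrite('pics/z9.png',np.hstack([cv2.resize(im,(400,300)),cv2.resize(im2,(400,300))])[:,:,::-1])
x=cv2.imread('pics/z9.png');x=np.vstack([x[:,:,:],np.hstack([cv2.resize(b,(300,300),interpolation=2)[:,:,::-1],np.zeros((300,500,3),np.uint8)])]);
_,ct=load('top0');t=get_image('top');x[300:600,300:700]=cv2.resize(t,(400,300))[:,:,::-1];cv2.imwrite('pics/z9.png',x)
print(proj(c2,[[569.5,-248.5,170],[569.5,-248.5,31]]),read_state()['clock'])
```

```text
[[327.95052679 291.35443329]
 [317.79087262 348.08579328]] 13.35
```

View pics/z9.png

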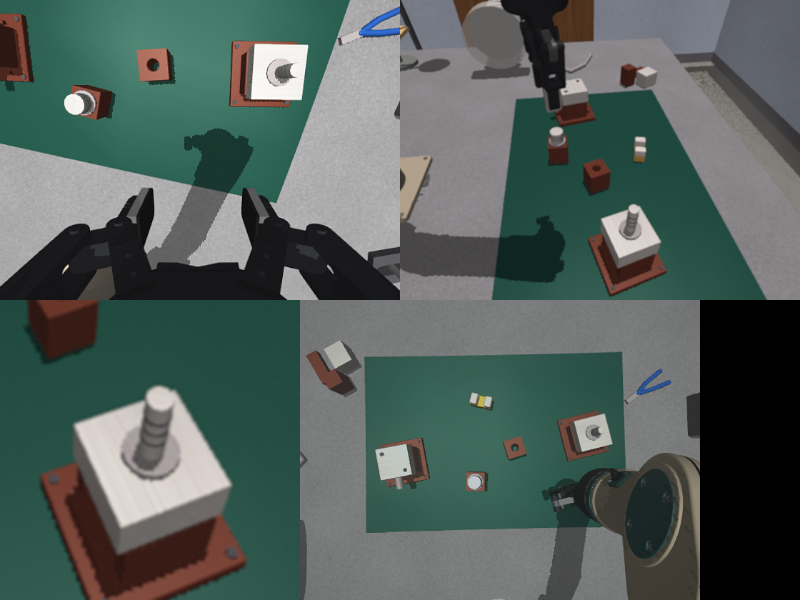

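Side and wrist views: the punch stands upright with its collar flat on the block, the slim stand is empty, and the stout punch is in place. With the tip at 54 mm and no load on it, the insert can only have dropped. Hand in.

Run:
```python
from cell import *
s=read_state();print(s['clock'],s['force']);print(finish_job())
```

```text
13.35 [ 0.11030563 -0.13414663 -0.14126962]
the job is handed in; nothing more can be done
None
```

The job is handed in at 13.35 s. I took the slim punch from its stand and pushed the insert down through the access hole. I left the punch standing in the hole with its collar on the block, then released it and moved the arm clear.

**Checks that passed:**
- **Push:** the force rose to about 25 N and fell to about 6 N as the tool moved on, so the detents gave. After that only the punch's own weight was left.
- **Collar:** it touched down at TCP z 123.5 mm, which is the height expected for a tip at 54 mm. The last pictures show the punch upright with its collar flat on the block.
- **Stout punch:** the last pictures show it still in its stand.

**Not confirmed or off:**
- **Insert in the pan:** I did not see it there, because I had used all 12 pictures. I infer it from the loss of force and from the punch reaching 35 mm below where the insert's top had been.
- **Peak force:** about 25 N was slightly over the stated 10 to 20 N, with up to 6 N of it sideways for a moment.
- **First move calls:** two were refused because the rows did not carry every key; nothing moved.

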